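# Set out a seizure for the evidence photograph

## Robot

A 7-joint arm with a two-finger parallel gripper is mounted at the origin on the work surface. World frame = base frame: x ahead of the robot, y to its left, z up, the work surface at z = 0. Lengths are in mm, angles in rad, forces in N, time in s.
With the tool pointing down it reaches from about 425 to 875 mm from the base axis. Payload 4.7 kg.
Tool frame: the origin (TCP) lies midway between the tips of the shut fingers; the grasp point (between the pads) lies behind it (grip_depth is the y of the grasp point in the tool frame, in mm); y points along the fingers, z is the direction in which the jaws open and shut, and the axes are right-handed (so a half turn about y gives the same grasp; the last joint's range is limited). The gripper opens to 85 mm and grips with 20 to 120 N. Pads are 22 mm wide; open, the fingers measure 114 mm over their backs; the gripper's body (76 mm by 85 mm) begins 54 mm behind the grasp point. The pads swing forward as they close: fully open they stand 13 mm farther back than shut.
Start: joints at [1.352, 0.321, -0.07, 1.45, 0.023, 1.371, -0.057], TCP at [149.935, -632.491, 231.349] pointing down, gripper open.
Joint ranges: [-2.86, 2.86], [-0.3, 2.09], [-1.38, 1.24], [0.06, 2.45], [-1.56, 4.7], [0.09, 2.05], [-2.69, 2.69]. Speed limits (rad/s): [2.57, 2.57, 3.14, 3.14, 3.14, 3.14, 3.14].

## Interface

Orientations are given as [roll, pitch, yaw] about the fixed x, y, z axes, in that order (R = Rz(yaw) Ry(pitch) Rx(roll)).
In Python, from cell import get_obs, get_image, camera_info, job_done, search_frame, mark_of, grip_depth gives the robot as it stands.
- The arm moves only by the tool send_rows, never from a script. Its argument "deltas" is a list of rows, each a list of 5 numbers: the shift along the tool's x, y, z in mm, then the turn about the tool's y in rad, then the closure, from 0 (fully open) to 1 (shut). A call has 1 to 20 rows; each row shifts and turns the commanded pose from where the row before left it, along the tool's axes as they then stand; what a row does not reach is not made up. A row lasts 1/8 s, in which the tool goes at most 62.5 mm and 10.7 degrees, less where a joint would pass 70% of its speed; a pose out of reach is approached as far as the arm can. A call is refused whole if a number of a shift passes 62.5 or a number of a turn 0.188, either way. A call with a gripper value outside its range is refused whole. The fingers move at their own pace and stop on an object; "squeeze" is the grip in N (left out, the last holds). Time passes only in rows, so rows that do not move let the fingers close. It gives the time, the measured TCP pose, the force and the opening at its end, in the units of the state.
- get_obs(): the state, without advancing time (a new reading comes with each control period).
- get_image(name): name is "side" or "top" or "wrist"; returns the picture (480x640x3 uint8, red, green, blue); there is no depth.
- camera_info(name): a dict with "camera_matrix" (3x3 intrinsics, pixels), "world_to_cam" (4x4, takes a point from world to camera coordinates). Camera axes: x right, y down, z forward; pixel columns grow to the right and rows downward; lengths in mm; the calibration is good to about 2 mm. A picture is of the moment at which its call begins: read the wrist's pose just before it. camera_info takes no time and is no camera call; for the wrist camera it gives the pose at the moment of the call.
- job_done(): hands the job in, once; it reports no verdict.
Trained networks look in the newest picture that a camera, given by its name, has taken for a name from the list of things; names that differ only in an ending like _2 or _b are one class to them, and where a whole thing is asked for, a point or a joint stands for the part that bears it (a point fixed in the world has none). Each returns a list of dicts, best first, with "conf" (0 to 1); they miss things now and then, are a little off and sometimes report something else, mostly with a low value. They report only what shows in the picture. A call takes as long as a camera call. They do not tell look-alikes from the thing itself.
- search_frame(camera, name): "point" ([row, column] in pixels, amid what is visible of it).
- mark_of(camera, name): "point" ([row, column] in pixels: a listed point, or the origin of a listed thing).
The state is a dict: "clock": time; "joint_positions": joint angles; "qvel": joint speeds; "tau": joint torques, N m; "ee_pos": TCP position; "tcp_rot": TCP orientation; "ft_force": force on the tool from outside, world axes, zero at the start; "ft_torque": the same for the moment, N m; "finger_gap": opening from 0.0 (shut) to 1.0 (fully open).
Only numpy, scipy, OpenCV 4.12 (cv2) and the standard library are available. Lean on these libraries where they do the work, as an engineer would, in place of code of your own. Each camera call takes 0.05 s, during which the arm holds its last target.

## Task

Set out the seizure for its evidence photograph: lay the padlock flat in the middle of the steel box's lid, stand the amber jar in the middle of the weighing scale's platform, setting the glass down gently, and stand the round tin upright on the bench in the gap between the box and the scale, level with the middle of the box's side and clear of both. Lay the black-and-white measuring bar flat on the bench in front of the box (on its hasp side, towards the robot), parallel to the box's front and centred on it, with a clear gap of about 40 mm between the bar and the box. Do not shift the tape roll, the torch, the stamp or the ink pad.

Things in the scene. Friction and masses are not known exactly. Their poses are not given: they have to be found in the camera images.
- box: Closed grey steel deed box, fixed, 150 (x) x 200 (y) x 62 mm high. Origin: centre of its underside, straight below the middle of the flat lid (lid surface at z = 62 mm). Its own -x side is the front, with the hasp in the middle, facing roughly the robot (yaw up to 0.2 rad). It stands either left or right of the scale.
- scale: Grey bench weighing scale, fixed. Origin: on the bench straight below the middle of the steel platform, which is 160 (x) x 208 (y) mm, flat top at z = 60 mm; it does not give. The housing reaches 130 mm to its own -x (front, display and keys, facing roughly the robot), 80 mm to +x, 104 mm to either side. 370 to 430 mm beside the box, centre to centre; yaw up to 0.2 rad.
- padlock: Brass padlock lying flat on the bench, 0.24 kg or so, outline 72 (x) x 48 (y) x 22 mm high. Origin: underside, middle of the outline. The brass body is a block 46 (x) x 48 (y) x 22 mm whose centre lies 13 mm to its own -x of the origin; the steel shackle points to its +x. Take it across the brass body along its y (48 mm).
- jar: Amber glass sample jar with a ribbed white screw cap and blank paper label, standing upright, 48 mm diameter, 78 mm high (cap 46 mm diameter over the upper 20 mm), about 0.16 kg. Origin: centre of its underside; z up.
- tin: Plain bare-metal round tin with slip lid, standing upright, 64 mm diameter, 52 mm high, about 0.12 kg. Origin: centre of its underside; z up.
- bar: Flat photo measuring bar with black and white checked fields, 150 mm long (its own y), 25 mm wide (x), 6 mm thick, about 45 g, lying on the bench. Origin: centre of its underside; z up. Take it across its 25 mm width.
- tape: Roll of brown packing tape lying flat, 90 mm outside diameter, 48 mm high, to one side, not to be shifted. Origin: centre of its underside.
- torch: Dark metal hand torch lying on the bench along its own x, 128 mm long, 38 mm across the head, not to be shifted. Origin: middle of its length, at bench height.
- stamp: Wooden rubber stamp standing on its 28 (x) x 44 (y) mm base, turned handle up, 74 mm high, not to be shifted. Origin: centre of its underside.
- inkpad: Closed dark flat ink-pad case, 54 (x) x 44 (y) x 15 mm, lying on the bench, not to be shifted. Origin: centre of its underside.
Not all that is in view belongs to the job. Several things have the shape of the padlock; the one meant has the colours described above. Leave any yellow look-alike of the jar alone.

How it is judged:
By the outcome, as a careful person would: the job done as asked, in the order asked, and still so for the second after the job is handed in, with the robot touching nothing.
It also fails if it takes over 120 s, if anything falls off the work surface, if the arm or the gripper's body presses on something with over 40 N, if the wrist force passes 120 N, or if a joint passes its speed limit or range.

## Working session

There is one attempt and no reset: what is moved stays moved. The work goes in short steps, Python scripts to look and compute and a tool call to move; the robot and the scene stay as the last step left them, time stands still between calls to the robot, and variables do not carry over. Pictures are saved under pics/ and viewed, and the job is handed in when it is done.

Besides the shell and the picture viewer there is one more tool, called by a JSON object that holds its "name" and its "arguments". send_rows: Moves the arm, as the interface text tells. Its arguments: {"type":"object","properties":{"deltas":{"type":"array"},"squeeze":{"type":"number"}},"required":["deltas"]}

```bash
ls; mkdir -p pics; python3 - <<'E'
from cell import *
import cv2
print(get_obs()); 
try: print(grip_depth())
except Exception as e: print(grip_depth)
for c in ["top","side"]:
    im=get_image(c); cv2.imwrite(f"pics/{c}0.png",im[:,:,::-1]); 
    i=camera_info(c); print(c,i)
E
```

```text
pics
{'clock': 0.0, 'joint_positions': array([ 1.35209957,  0.32184981, -0.07008637,  1.4517173 ,  0.02258783,
        1.37077623, -0.05690008]), 'qvel': array([ 0.00078899,  0.00016935, -0.000648  , -0.00043814,  0.00058944,
       -0.00107887,  0.00217084]), 'tau': array([ 6.69829205e-05, -4.93580604e+01, -3.82330483e-01, -3.14337158e+01,
        1.27852862e-02,  1.13286974e-02,  2.68315597e-05]), 'ee_pos': array([ 149.78479791, -631.94028866,  230.18485407]), 'tcp_rot': array([-1.57275811e+00, -8.67411021e-05, -2.90876526e+00]), 'ft_force': array([ 0.31743686, -0.19041529,  0.66124965]), 'ft_torque': array([-0.02439187, -0.03632982, -0.00152841]), 'finger_gap': 0.9956047112458033}
-18.700000000000003
top {'camera_matrix': array([[441.34776796,   0.        , 317.35116033],
       [  0.        , 441.34776796, 248.56900421],
       [  0.        ,   0.        ,   1.        ]]), 'world_to_cam': array([[-3.80057221e-03, -9.99990153e-01,  2.29120947e-03,
        -1.44860149e+01],
       [-9.83275444e-01,  3.31982555e-03, -1.82094424e-01,
         4.80753912e+02],
       [ 1.82085025e-01, -2.94495302e-03, -9.83278379e-01,
         1.01116221e+03],
       [ 0.00000000e+00,  0.00000000e+00,  0.00000000e+00,
         1.00000000e+00]])}
side {'camera_matrix': array([[451.86918249,   0.        , 320.66184858],
       [  0.        , 451.86918249, 238.62845888],
       [  0.        ,   0.        ,   1.        ]]), 'world_to_cam': array([[ 9.85595686e-01, -1.68552716e-01, -1.38248523e-02,
        -4.47165636e+02],
       [-1.28170611e-01, -6.91125462e-01, -7.11279052e-01,
         9.05712573e+01],
       [ 1.10333309e-01,  7.02805505e-01, -7.02773778e-01,
         1.03477896e+03],
       [ 0.00000000e+00,  0.00000000e+00,  0.00000000e+00,
         1.00000000e+00]])}
```

View pics/top0.png

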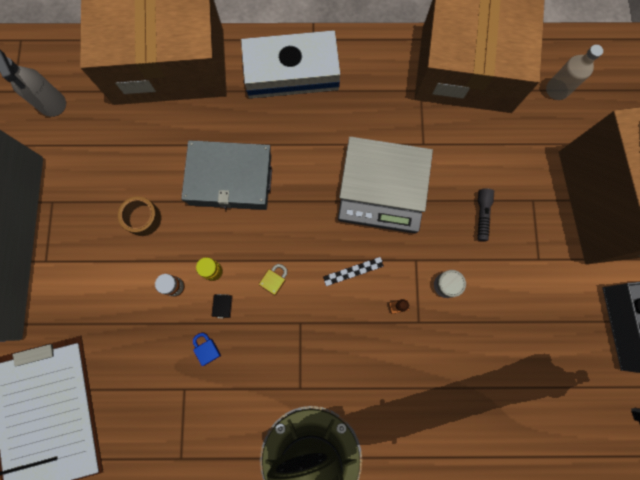

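View pics/side0.png

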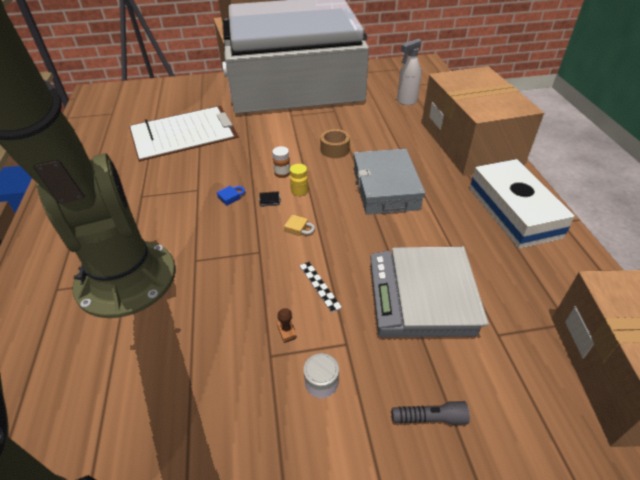

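Top view: box (227,175), scale (386,185), brass padlock (272,280), blue look-alike (205,348), white-capped jar (168,285), yellow look-alike (207,268), tin (452,284), bar (353,271), ink pad (222,306), stamp (399,307), tape (138,215), torch (485,215).

```bash
cat > h.py <<'E'
import numpy as np, cv2
from cell import *
def ray(info,rc,z):
    K=np.array(info["camera_matrix"]);T=np.array(info["world_to_cam"]);R=T[:3,:3];t=T[:3,3]
    c=-R.T@t; d=R.T@np.linalg.inv(K)@np.array([rc[1],rc[0],1.]); s=(z-c[2])/d[2]; return c+s*d
def proj(info,p):
    K=np.array(info["camera_matrix"]);T=np.array(info["world_to_cam"])
    q=K@(T[:3,:3]@np.array(p,float)+T[:3,3]); return q[1]/q[2],q[0]/q[2]
E
python3 - <<'E'
from h import *
Z=dict(box=0,scale=0,padlock=0,jar=0,tin=0,bar=0,tape=0,torch=0,stamp=0,inkpad=0)
for c in ["top","side"]:
    i=camera_info(c); get_image(c)
    for n in Z:
        for f in (mark_of,):
            for r in f(c,n)[:3]:
                print(c,n,f.__name__,round(r["conf"],2),np.round(r["point"],1),np.round(ray(i,r["point"],0)[:2],1))
im=[cv2.imread("pics/top0.png"),cv2.imread("pics/side0.png")]
a=cv2.resize(im[0][240:380,140:300],(640,560),interpolation=cv2.INTER_CUBIC);cv2.imwrite("pics/c1.png",a)
a=cv2.resize(im[1][135:245,210:340],None,fx=6,fy=5,interpolation=cv2.INTER_CUBIC);cv2.imwrite("pics/c2.png",a)
a=cv2.resize(im[0][125:240,175:445],None,fx=2.96,fy=2.96,interpolation=cv2.INTER_CUBIC);cv2.imwrite("pics/c3.png",a)
print(get_obs()["clock"])
E
```

```text
top box call 0.68 [176.2 229.8] [678.8 207.9]
top scale call 0.98 [182.2 382.7] [ 661.5 -184.6]
top scale call 0.24 [306.3 397.5] [ 345.3 -211. ]
top padlock call 0.65 [345.4 205.7] [254.  251.9]
top padlock call 0.55 [279.7 272.2] [411.4  95. ]
top jar call 0.94 [284.3 173.3] [400.9 337.5]
top jar call 0.85 [270.9 214.4] [433.7 238. ]
top tin call 0.87 [286.5 450.1] [ 393.1 -342. ]
top bar call 0.66 [269.3 353.1] [ 436.5 -104.5]
top tape call 0.75 [223.9 139.9] [553.5 430. ]
top tape call 0.19 [217.1 482.5] [ 568.4 -434.2]
top torch call 0.94 [218.1 483.1] [ 565.8 -435.6]
top stamp call 0.52 [303.2 398.7] [ 352.7 -214.2]
top inkpad call 0.82 [306.4 224.4] [346.6 210.3]
top inkpad call 0.48 [185.1 381.7] [ 653.7 -181.8]
side box call 0.98 [190.6 382.6] [661.6 200.4]
side box call 0.24 [202.7 270.1] [350.6 206.2]
side scale call 0.67 [298.2 432.8] [ 670.1 -180.5]
side padlock call 0.7 [231.6 300.3] [415.4  79.6]
side padlock call 0.58 [197.5 230.6] [246.1 248.2]
side jar call 0.88 [188.4 299.2] [436.2 252.9]
side jar call 0.73 [171.8 281.3] [395.4 339.6]
side tin call 0.95 [384.4 320.9] [ 396.7 -335.8]
side bar call 0.96 [283.6 316.6] [428.3 -94.6]
side tape call 0.84 [149.6 334. ] [567.9 423.4]
side tape call 0.2 [173.  285.5] [406.8 331.5]
side torch call 0.78 [415.9 425.4] [ 568.2 -427. ]
side stamp call 0.95 [331.2 288.1] [ 350.3 -208.6]
side inkpad call 0.5 [202.9 271.8] [355.1 204.5]
1.2
```

```bash
ls pics
```

```text
c1.png
c2.png
c3.png
side0.png
top0.png
```

View pics/c1.png

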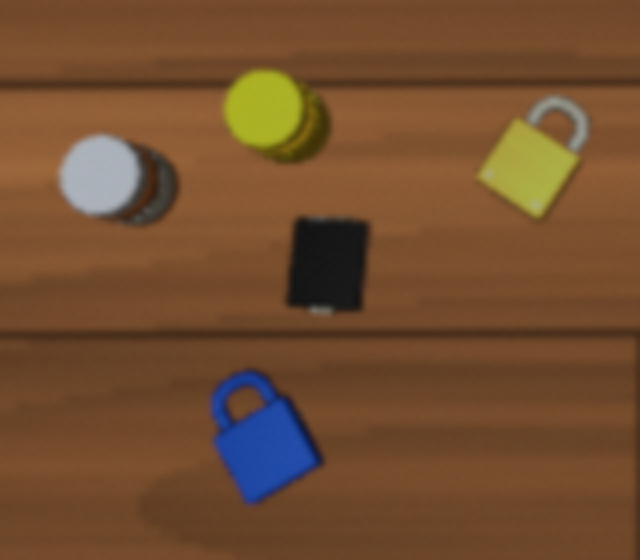

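View pics/c2.png

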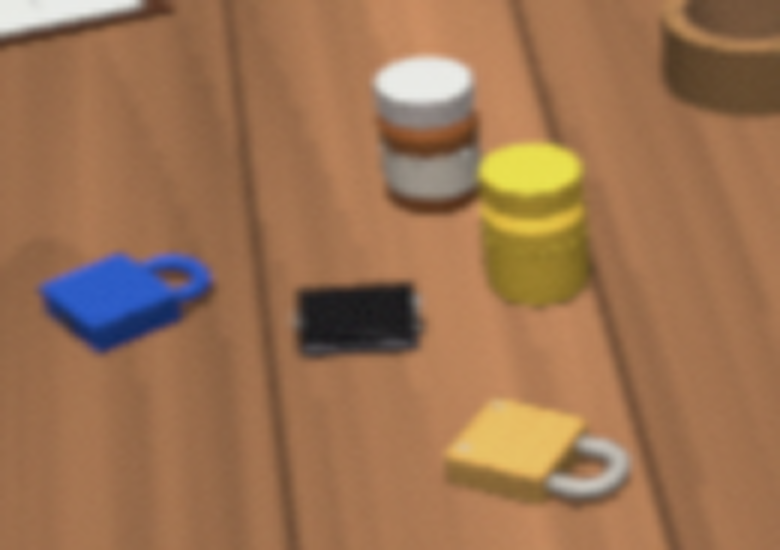

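View pics/c3.png

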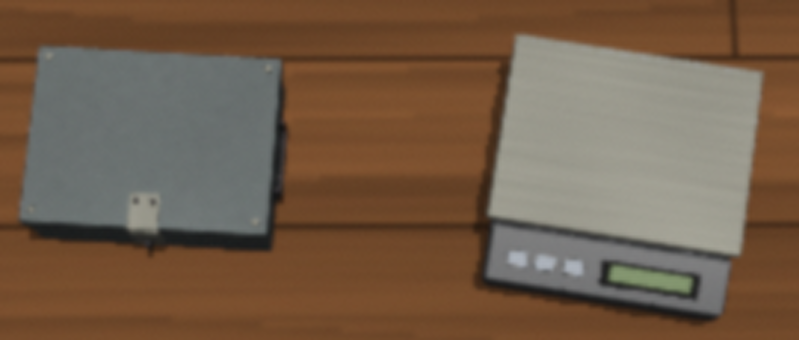

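```bash
python3 - <<'E'
from h import *
i=camera_info("top"); j=camera_info("side")
def fit(cs,z,info=i):
    P=np.array([ray(info,c,z)[:2] for c in cs]); ctr=P.mean(0)
    # order: far-left, far-right, near-right, near-left
    ax=(P[0]+P[1]-P[2]-P[3])/2; ay=(P[0]+P[3]-P[1]-P[2])/2
    return ctr.round(1), np.linalg.norm(ax).round(1),np.linalg.norm(ay).round(1),np.arctan2(ax[1],ax[0]).round(3),np.arctan2(-ay[0],ay[1]).round(3)
cv=lambda l:[(125+y/2.96-.33,175+x/2.96-.33) for x,y in l]
print("lid",fit(cv([(40,47),(281,60),(271,235),(21,221)]),62))
print("plat",fit(cv([(516,36),(762,72),(741,255),(489,216)]),60))
im=cv2.imread("pics/top0.png"); hsv=cv2.cvtColor(im,cv2.COLOR_BGR2HSV)
# padlock body
def blob(mask,rc):
    n,l,s,c=cv2.connectedComponentsWithStats(mask.astype(np.uint8)); k=l[int(rc[0]),int(rc[1])]; return l==k,s[k],c[k]
roi=np.zeros(im.shape[:2],bool);roi[255:300,250:300]=1
m=(hsv[...,0]>22)&(hsv[...,0]<35)&(hsv[...,1]>120)&(hsv[...,2]>110)&roi
b,s,c=blob(m,(283,272)); print("pad",s,c)
pts=np.argwhere(b); W=np.array([ray(i,p,22)[:2] for p in pts]).astype(np.float32)
print(cv2.minAreaRect(W),W.mean(0))
# bar: black or white
roi[:]=0;roi[250:295,315:392]=1
m=((hsv[...,1]<70)|(hsv[...,2]<45))&roi
m=cv2.morphologyEx(m.astype(np.uint8),cv2.MORPH_CLOSE,np.ones((3,3)))
b,s,c=blob(m,(271,353)); print("bar",s,c)
pts=np.argwhere(b); W=np.array([ray(i,p,6)[:2] for p in pts]).astype(np.float32)
print(cv2.minAreaRect(W),W.mean(0)); C=np.cov(W.T);w,v=np.linalg.eigh(C);print(v[:,1],np.arctan2(v[1,1],v[0,1]))
# jar cap, tin lid
for nm,r,z,seed,cond in [("jar",(270,300,150,188),78,(285,165),lambda h:(h[...,1]<70)&(h[...,2]>120)),("tin",(265,302,432,472),52,(284,452),lambda h:(h[...,1]<70)&(h[...,2]>110))]:
    roi[:]=0;roi[r[0]:r[1],r[2]:r[3]]=1
    b,s,c=blob(cond(hsv)&roi,seed); pts=np.argwhere(b); W=np.array([ray(i,p,z)[:2] for p in pts]).astype(np.float32)
    print(nm,s,cv2.minEnclosingCircle(W),W.mean(0))
E
```

```text
lid (array([667.5, 203.8]), np.float64(150.5), np.float64(201.9), np.float64(-0.045), np.float64(-0.061))
plat (array([ 663.8, -184.9]), np.float64(158.5), np.float64(206.3), np.float64(-0.157), np.float64(-0.16))
pad [260 270  25  24 339] [271.61061947 281.4100295 ]
((404.4140319824219, 94.51251983642578), (45.27816390991211, 44.26173782348633), 57.13204574584961) [404.76248  94.18982]
bar [324 257  59  29 605] [353.12561983 270.94380165]
((431.5415344238281, -104.3714599609375), (27.067554473876953, 152.62356567382812), 19.319929122924805) [ 431.61542 -104.09331]
[-0.33190738  0.94331198] 1.909121191100065
jar [155 274  20  20 311] ((395.1830139160156, 332.3627014160156), 23.06549644470215) [395.22067 332.92346]
tin [439 270  27  27 552] ((396.6092224121094, -331.3503112792969), 31.041349411010742) [ 396.59006 -331.5882 ]
```

Brass body with steel shackle at top (272,280) is the padlock meant; the blue one (205,348) isn't. The white-capped amber/labelled jar at (168,285) is the jar; (207,268) is the yellow look-alike. Positions agree between both cameras within several mm. Moving toward the padlock.

{"name": "send_rows", "arguments": {"deltas": [[-40, 0, -30, 0, 0], [-40, 0, -30, 0, 0], [-40, 0, -30, 0, 0], [-40, 0, -30, 0, 0], [-40, 0, -30, 0, 0], [-40, 0, -30, 0, 0], [-40, 0, -30, 0, 0], [-40, 0, -30, 0, 0], [-40, 0, -30, 0, 0], [-40, 0, -30, 0, 0], [0, 0, 0, -0.18, 0], [0, 0, 0, -0.18, 0], [0, 0, 0, -0.18, 0], [0, 0, 0, -0.18, 0], [0, 0, 0, -0.18, 0], [0, 0, 0, -0.18, 0], [0, 0, 0, -0.18, 0], [0, 0, 0, -0.18, 0], [0, 0, 0, -0.18, 0], [0, 0, 0, -0.18, 0]]}}

```text
clock: 3.7
ee_pos: [469.9, -248.3, 231.4]
tcp_rot: [-1.571, -0.0, -1.103]
ft_force: [0.0, 0.3, 0.7]
finger_gap: 1.006
```

```bash
cat >> h.py <<'E'
def rem(x,y,z,psi):
    o=get_obs(); p=o["ee_pos"]; a=o["tcp_rot"][2]; d=np.array([x,y,z])-p
    dpsi=(psi-a+np.pi)%(2*np.pi)-np.pi
    f=lambda a:(round(d[0]*np.cos(a)+d[1]*np.sin(a),1),round(-d[2],1),round(-d[0]*np.sin(a)+d[1]*np.cos(a),1))
    print("now",p.round(1),o["tcp_rot"].round(3),"t",round(o["clock"],2),"gap",round(o["finger_gap"],3),"F",o["ft_force"].round(1)); print("turn",round(-dpsi,3),"delta before turn",f(a),"after turn",f(psi))
E
python3 -c "
from h import *
rem(404.6,94.3,230,-0.574)"
```

```text
now [ 469.9 -248.3  231.4] [-1.571 -0.    -1.103] t 3.7 gap 1.006 F [0.  0.3 0.7]
turn -0.529 delta before turn (np.float64(-335.2), np.float64(1.4), np.float64(96.2)) after turn (np.float64(-240.9), np.float64(1.4), np.float64(252.2))
```

{"name": "send_rows", "arguments": {"deltas": [[0, 0, 0, -0.177, 0], [0, 0, 0, -0.176, 0], [0, 0, 0, -0.176, 0], [-30, 7, 31.5, 0, 0], [-30, 7, 31.5, 0, 0], [-30, 7, 31.5, 0, 0], [-30, 7, 31.5, 0, 0], [-30, 7, 31.5, 0, 0], [-30, 7, 31.5, 0, 0], [-30, 7, 31.5, 0, 0], [-31, 3, 31.7, 0, 0], [0, 0, 0, 0, 0], [0, 0, 0, 0, 0]]}}

```text
clock: 5.32
ee_pos: [406.7, 94.0, 179.4]
tcp_rot: [-1.571, -0.001, -0.58]
ft_force: [-0.3, 0.5, 0.1]
finger_gap: 0.996
```

```bash
python3 - <<'E'
from h import *
rem(404.6,94.3,20,-0.574)
i=camera_info("wrist"); im=get_image("wrist"); cv2.imwrite("pics/w1.png",im[:,:,::-1])
print(i["world_to_cam"].round(3)); print(proj(i,(404.6,94.3,22)))
for r in mark_of("wrist","padlock")[:3]: print(r,ray(i,r["point"],0))
np.savez("w1.npz",K=i["camera_matrix"],T=i["world_to_cam"])
E
```

```text
now [406.7  94.  179.4] [-1.571e+00 -1.000e-03 -5.800e-01] t 5.33 gap 0.996 F [-0.3  0.5  0.1]
turn -0.006 delta before turn (np.float64(-1.9), np.float64(159.4), np.float64(-0.9)) after turn (np.float64(-1.9), np.float64(159.4), np.float64(-0.9))
[[ 5.48000e-01  8.37000e-01 -2.00000e-03 -2.99865e+02]
 [ 7.90000e-01 -5.16000e-01  3.30000e-01 -2.99223e+02]
 [ 2.75000e-01 -1.82000e-01 -9.44000e-01  2.37321e+02]
 [ 0.00000e+00  0.00000e+00  0.00000e+00  1.00000e+00]]
(np.float64(222.05375318937263), np.float64(319.89772240492846))
{'point': [230.4, 319.3], 'conf': 0.8} [415.48305434  86.5893751    0.        ]
{'point': [68.9, 413.0], 'conf': 0.15} [349.32379551 212.54499812   0.        ]
```

View pics/w1.png

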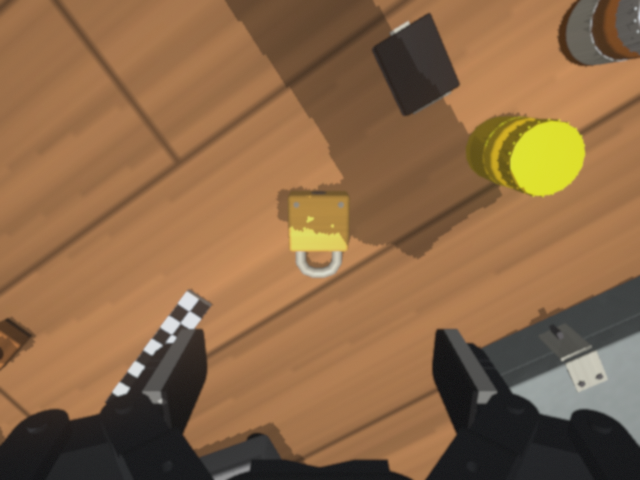

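Padlock body in wrist view centres at (319,223), square to the jaws, matching the prediction (320,222). Descending.

{"name": "send_rows", "arguments": {"deltas": [[-1.9, 25, -0.9, -0.006, 0], [0, 25, 0, 0, 0], [0, 25, 0, 0, 0], [0, 25, 0, 0, 0], [0, 25, 0, 0, 0], [0, 20, 0, 0, 0], [0, 15, 0, 0, 0], [0, 10, 0, 0, 0], [0, 6, 0, 0, 0], [0, 0, 0, 0, 0], [0, 0, 0, 0, 0]], "squeeze": 50}}

```text
clock: 6.8
ee_pos: [404.9, 95.0, 3.7]
tcp_rot: [-1.571, -0.001, -0.574]
ft_force: [-0.4, 0.8, 0.9]
finger_gap: 1.001
```

{"name": "send_rows", "arguments": {"deltas": [[0, 0, 0, 0, 1], [0, 0, 0, 0, 1], [0, 0, 0, 0, 1], [0, 0, 0, 0, 1], [0, 0, 0, 0, 1], [0, 0, 0, 0, 1]]}}

```text
clock: 7.55
ee_pos: [404.7, 95.0, 3.7]
tcp_rot: [-1.571, -0.001, -0.574]
ft_force: [-1.5, -0.3, 5.2]
finger_gap: 0.547
```

```bash
python3 - <<'E'
from h import *
rem(404.6,94.3,4,-0.574)
b=np.array([667.5,203.8]);y=-0.053
t=b-13*np.array([np.cos(y),np.sin(y)]); print(t); rem(t[0],t[1],150,y)
E
```

```text
now [404.7  95.    3.7] [-1.571e+00 -1.000e-03 -5.740e-01] t 7.55 gap 0.547 F [-1.5 -0.3  5.2]
turn 0.0 delta before turn (np.float64(0.2), np.float64(-0.3), np.float64(-0.6)) after turn (np.float64(0.2), np.float64(-0.3), np.float64(-0.6))
[654.51825423 204.48867748]
now [404.7  95.    3.7] [-1.571e+00 -1.000e-03 -5.740e-01] t 7.55 gap 0.547 F [-1.5 -0.3  5.2]
turn -0.521 delta before turn (np.float64(150.3), np.float64(-146.3), np.float64(227.6)) after turn (np.float64(243.6), np.float64(-146.3), np.float64(122.6))
```

{"name": "send_rows", "arguments": {"deltas": [[0, -10, 0, 0, 1], [0, -20, 0, 0, 1], [0, -30, 0, 0, 1], [0, -30, 0, 0, 1], [0, -30, 0, -0.174, 1], [0, -20, 0, -0.174, 1], [0, -6, 0, -0.173, 1], [30, 0, 15, 0, 1], [30, 0, 15, 0, 1], [30, 0, 15, 0, 1], [30, 0, 15, 0, 1], [30, 0, 15, 0, 1], [30, 0, 15, 0, 1], [30, 0, 15, 0, 1], [23, 0, 12, 0, 1], [10, 0, 5, 0, 1], [0, 0, 0, 0, 1], [0, 0, 0, 0, 1]]}}

```text
clock: 9.8
ee_pos: [652.6, 203.5, 149.3]
tcp_rot: [-1.572, 0.001, -0.053]
ft_force: [-0.2, -0.1, -2.5]
finger_gap: 0.551
```

```bash
python3 - <<'E'
from h import *
rem(654.5,204.5,66,-.053)
i=camera_info("wrist"); im=get_image("wrist"); cv2.imwrite("pics/w2.png",im[:,:,::-1])
z=get_obs()["ee_pos"][2]-3.7
import pickle; pickle.dump((i,z),open("w2.pkl","wb"))
im=get_image("top"); cv2.imwrite("pics/t2.png",im[:,:,::-1])
E
```

```text
now [652.6 203.5 149.3] [-1.572e+00  1.000e-03 -5.300e-02] t 9.8 gap 0.551 F [-0.2 -0.1 -2.5]
turn 0.0 delta before turn (np.float64(1.8), np.float64(83.3), np.float64(1.1)) after turn (np.float64(1.8), np.float64(83.3), np.float64(1.1))
```

View pics/w2.png

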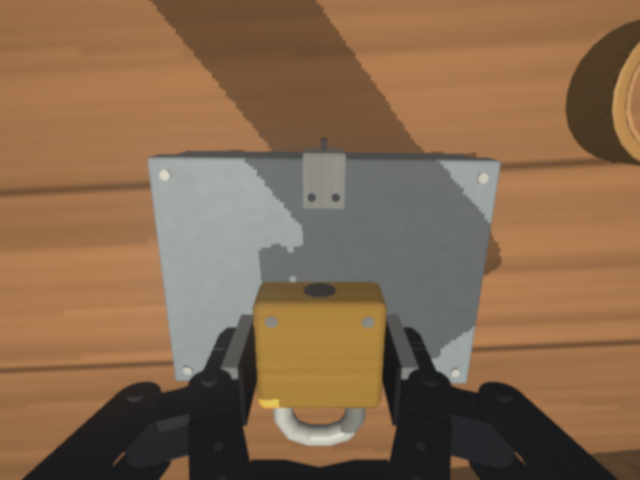

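View pics/t2.png

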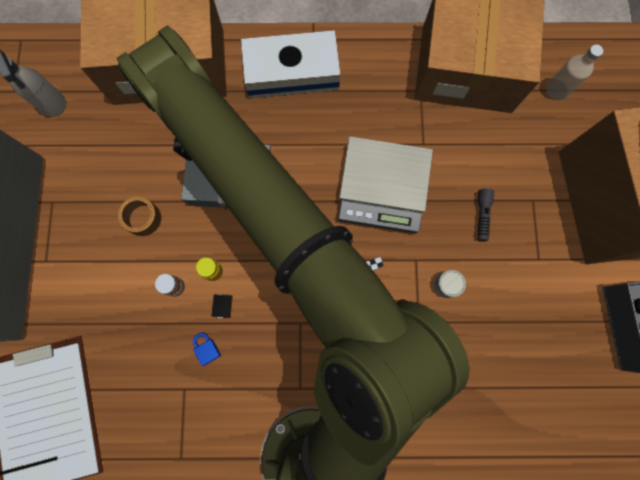

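```bash
python3 - <<'E'
from h import *; import pickle
i,z=pickle.load(open("w2.pkl","rb"))
L=np.array([ray(i,(r,c),62)[:2] for c,r in [(150,158),(499,161),(467,382),(175,381)]])
print(L.round(1),L.mean(0), np.linalg.norm(L[0]-L[1]),np.linalg.norm(L[1]-L[2]))
d=L[1]-L[0]; e=L[2]-L[3]; print(np.arctan2(-d[0],d[1]),np.arctan2(-e[0],e[1]))
d=L[3]-L[0]; e=L[2]-L[1]; print(np.arctan2(d[1],d[0]),np.arctan2(e[1],e[0]))
B=np.array([ray(i,(r,c),z+22)[:2] for c,r in [(257,303),(383,303),(385,406),(255,406)]])
print(z,B.round(1),B.mean(0)); a=get_obs(); print(a["ee_pos"])
E
```

```text
[[588.1 109.5]
 [600.  306.8]
 [749.7 299.1]
 [738.7  97.9]] [669.12054086 203.35036729] 197.68650557827576 149.83251078962778
-0.06032331239252513 -0.05450652815227629
-0.07670182967873157 -0.05186809306096491
145.7277306826692 [[629.6 182. ]
 [631.8 225.5]
 [675.6 226.3]
 [673.1 176.7]] [652.50959345 202.62677267]
[652.89091278 203.42241689 149.52051124]
```

{"name": "send_rows", "arguments": {"deltas": [[2.5, 20, 1, 0, 1], [0, 20, 0, 0, 1], [0, 15, 0, 0, 1], [0, 10, 0, 0, 1], [0, 6, 0, 0, 1], [0, 4, 0, 0, 1], [0, 0, 0, 0, 1], [0, 0, 0, 0, 1]]}}

```text
clock: 10.9
ee_pos: [656.4, 205.1, 74.8]
tcp_rot: [-1.571, -0.001, -0.053]
ft_force: [0.1, 0.2, -2.2]
finger_gap: 0.546
```

```bash
python3 - <<'E'
from h import *
rem(655.3,204.3,66,-.056)
E
```

```text
now [656.4 205.1  74.8] [-1.571e+00 -1.000e-03 -5.300e-02] t 10.9 gap 0.546 F [ 0.1  0.2 -2.2]
turn 0.003 delta before turn (np.float64(-1.0), np.float64(8.8), np.float64(-0.8)) after turn (np.float64(-1.0), np.float64(8.8), np.float64(-0.8))
```

{"name": "send_rows", "arguments": {"deltas": [[-1, 3, -0.8, 0.003, 1], [0, 3, 0, 0, 1], [0, 1.5, 0, 0, 1], [0, 1, 0, 0, 1], [0, 0, 0, 0, 1], [0, 0, 0, 0, 1]]}}

```text
clock: 11.65
ee_pos: [655.1, 204.2, 66.0]
tcp_rot: [-1.571, -0.0, -0.056]
ft_force: [-0.3, -0.0, -1.5]
finger_gap: 0.549
```

{"name": "send_rows", "arguments": {"deltas": [[0, 0.6, 0, 0, 1], [0, 0.4, 0, 0, 1], [0, 0, 0, 0, 1]]}}

```text
clock: 12.02
ee_pos: [655.1, 204.2, 65.9]
tcp_rot: [-1.571, -0.001, -0.056]
ft_force: [-2.5, -2.0, 5.3]
finger_gap: 0.551
```

{"name": "send_rows", "arguments": {"deltas": [[0, 0, 0, 0, 0], [0, 0, 0, 0, 0], [0, 0, 0, 0, 0], [0, 0, 0, 0, 0], [0, -10, 0, 0, 0], [0, -25, 0, 0, 0], [0, -30, 0, 0, 0], [0, -30, 0, 0, 0], [0, -30, 0, 0, 0], [0, 0, 0, 0.185, 0], [0, 0, 0, 0.185, 0], [0, 0, 0, 0.185, 0], [0, 0, 0, 0.185, 0], [0, 0, 0, 0.185, 0], [0, 0, 0, 0.185, 0], [0, 0, 0, 0, 0]]}}

```text
clock: 14.02
ee_pos: [655.0, 204.5, 190.6]
tcp_rot: [-1.57, -0.0, -1.163]
ft_force: [0.8, -0.1, -0.1]
finger_gap: 1.001
```

```bash
python3 - <<'E'
from h import *
rem(396,334,210,-1.166)
im=get_image("wrist"); cv2.imwrite("pics/w3.png",im[:,:,::-1])
E
```

```text
now [655.  204.5 190.6] [-1.57  -0.    -1.163] t 14.03 gap 1.001 F [ 0.8 -0.1 -0.1]
turn 0.003 delta before turn (np.float64(-221.5), np.float64(-19.4), np.float64(-186.5)) after turn (np.float64(-221.0), np.float64(-19.4), np.float64(-187.1))
```

View pics/w3.png

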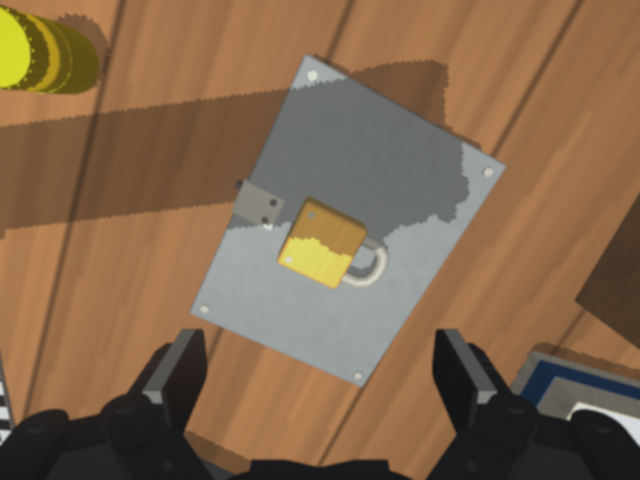

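Padlock lies flat on the lid, body around (322,243), shackle to (370,262), lid corners (305,54),(505,165),(363,385),(191,312).

```bash
python3 - <<'E'
from h import *
i=camera_info("wrist")
L=np.array([ray(i,(r,c),62)[:2] for c,r in [(305,54),(505,165),(363,385),(191,312)]]); print(L.mean(0))
B=np.array([ray(i,(r,c),84)[:2] for c,r in [(311,199),(367,234),(336,288),(279,259)]]);
b=B.mean(0);d=B[1]-B[0]; print(b, b+13*np.array([np.cos(.056),-np.sin(.056)]))
E
```

```text
[669.24269093 203.72724789]
[657.1918793  204.26457433] [670.17150063 203.53695477]
```

{"name": "send_rows", "arguments": {"deltas": [[-28, -4, -24, 0, 0], [-28, -4, -24, 0, 0], [-28, -4, -24, 0, 0], [-28, -4, -24, 0, 0], [-28, -4, -24, 0, 0], [-28, 0, -24, 0, 0], [-28, 0, -24, 0, 0], [-17, 0, -12, 0, 0], [-8, 0, -7, 0.003, 0], [0, 0, 0, 0, 0], [0, 0, 0, 0, 0]]}}

```text
clock: 15.45
ee_pos: [397.3, 332.7, 209.7]
tcp_rot: [-1.571, -0.0, -1.17]
ft_force: [0.8, -1.1, 0.2]
finger_gap: 1.0
```

```bash
python3 - <<'E'
from h import *
rem(396,334,210,-1.166)
i=camera_info("wrist")
im=get_image("wrist"); cv2.imwrite("pics/w4.png",im[:,:,::-1])
for r in mark_of("wrist","jar")[:3]: print(r,ray(i,r["point"],0))
print(proj(i,(396,334,78)),proj(i,(396,334,0)))
h=cv2.cvtColor(im,cv2.COLOR_RGB2HSV)
E
```

```text
now [397.3 332.7 209.7] [-1.571 -0.    -1.17 ] t 15.45 gap 1.0 F [ 0.8 -1.1  0.2]
turn -0.004 delta before turn (np.float64(-1.7), np.float64(-0.3), np.float64(-0.7)) after turn (np.float64(-1.7), np.float64(-0.3), np.float64(-0.7))
{'point': [211.0, 321.2], 'conf': 0.66} [399.2277794  330.57433341   0.        ]
{'point': [309.0, 312.5], 'conf': 0.6} [430.16509134 235.9993159    0.        ]
(np.float64(231.06568716419187), np.float64(319.40826309314815)) (np.float64(206.22381545671254), np.float64(319.3943819032253))
```

View pics/w4.png

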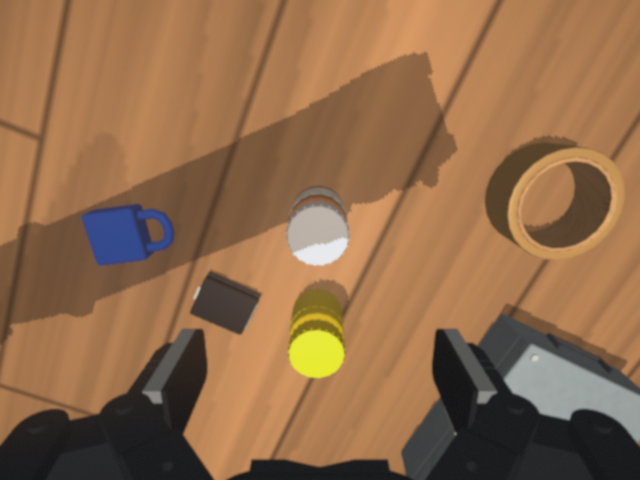

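Amber jar's white cap at (318,235), yellow look-alike at (316,352), clear of the fingers' path. Descending on the jar.

{"name": "send_rows", "arguments": {"deltas": [[1, 25, -0.5, -0.004, 0], [0, 25, 0, 0, 0], [0, 25, 0, 0, 0], [0, 25, 0, 0, 0], [0, 25, 0, 0, 0], [0, 25, 0, 0, 0], [0, 20, 0, 0, 0], [0, 13, 0, 0, 0], [0, 6, 0, 0, 0], [0, 0, 0, 0, 0], [0, 0, 0, 0, 0]], "squeeze": 30}}

```text
clock: 16.92
ee_pos: [396.5, 332.9, 21.5]
tcp_rot: [-1.569, 0.0, -1.165]
ft_force: [-0.6, 0.6, -1.0]
finger_gap: 1.0
```

```bash
python3 - <<'E'
from h import *
rem(396.8,332,20,-1.166)
im=get_image("wrist"); cv2.imwrite("pics/w5.png",im[:,:,::-1])
E
```

```text
now [396.5 332.9  21.5] [-1.569  0.    -1.165] t 16.93 gap 1.0 F [-0.6  0.6 -1. ]
turn 0.001 delta before turn (np.float64(0.9), np.float64(1.5), np.float64(-0.1)) after turn (np.float64(0.9), np.float64(1.5), np.float64(-0.1))
```

View pics/w5.png

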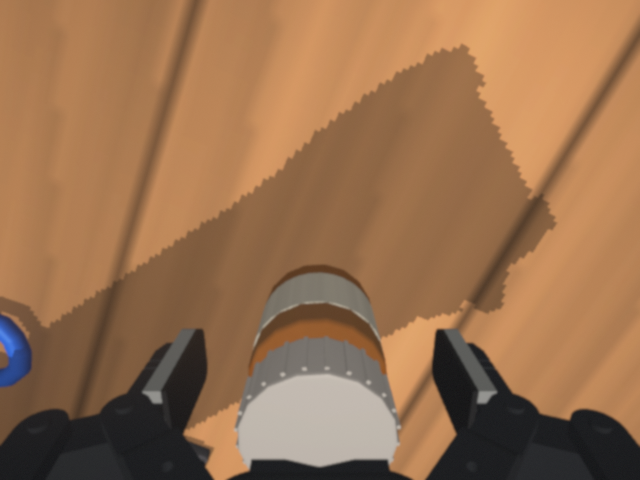

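The jar (amber, white cap centred at col 318) stands midway between the fingers. Closing.

{"name": "send_rows", "arguments": {"deltas": [[0.8, 1.5, 0, 0, 0.3], [0, 0, 0, 0, 0.4], [0, 0, 0, 0, 0.5], [0, 0, 0, 0, 0.6], [0, 0, 0, 0, 0.7], [0, 0, 0, 0, 0.7], [0, 0, 0, 0, 0.7]]}}

```text
clock: 17.85
ee_pos: [396.5, 331.7, 19.5]
tcp_rot: [-1.571, -0.0, -1.165]
ft_force: [-0.5, -1.5, 5.5]
finger_gap: 0.55
```

```bash
python3 - <<'E'
from h import *
rem(663.8,-184.9,180,-1.729)
E
```

```text
now [396.5 331.7  19.5] [-1.571 -0.    -1.165] t 17.85 gap 0.55 F [-0.5 -1.5  5.5]
turn 0.564 delta before turn (np.float64(580.2), np.float64(-160.5), np.float64(41.6)) after turn (np.float64(468.0), np.float64(-160.5), np.float64(345.4))
```

{"name": "send_rows", "arguments": {"deltas": [[0, -8, 0, 0, 0.7], [0, -25, 0, 0, 0.7], [0, -35, 0, 0, 0.7], [0, -40, 0, 0, 0.7], [0, -35, 0, 0, 0.7], [20, -17, 1.4, 0, 0.7], [40, 0, 2.9, 0, 0.7], [40, 0, 2.9, 0, 0.7], [40, 0, 2.9, 0, 0.7], [40, 0, 2.9, 0, 0.7], [40, 0, 2.9, 0, 0.7], [40, 0, 2.9, 0, 0.7], [40, 0, 2.9, 0, 0.7], [40, 0, 2.9, 0, 0.7], [40, 0, 2.9, 0, 0.7], [40, 0, 2.9, 0, 0.7], [40, 0, 2.9, 0, 0.7], [40, 0, 2.9, 0, 0.7], [40, 0, 2.9, 0, 0.7], [20, 0, 1.4, 0, 0.7]]}}

```text
clock: 20.35
ee_pos: [654.6, -169.4, 178.3]
tcp_rot: [-1.572, 0.0, -1.167]
ft_force: [-0.2, -0.3, -1.1]
finger_gap: 0.555
```

{"name": "send_rows", "arguments": {"deltas": [[10, 0, 0.7, 0, 0.7], [5, 0, 0.3, 0.1, 0.7], [0, 0, 0, 0.12, 0.7], [0, 0, 0, 0.12, 0.7], [0, 0, 0, 0.12, 0.7], [0, 0, 0, 0.104, 0.7], [0, 0, 0, 0, 0.7], [0, 0, 0, 0, 0.7]]}}

```text
clock: 21.35
ee_pos: [661.5, -178.9, 179.4]
tcp_rot: [-1.571, 0.0, -1.726]
ft_force: [-0.3, 0.8, -1.4]
finger_gap: 0.554
```

```bash
python3 - <<'E'
from h import *
rem(663.8,-184.9,80,-1.729)
i=camera_info("wrist")
im=get_image("wrist"); cv2.imwrite("pics/w6.png",im[:,:,::-1])
import pickle; pickle.dump(i,open("w6.pkl","wb"))
E
```

```text
now [ 661.5 -178.9  179.4] [-1.571  0.    -1.726] t 21.35 gap 0.554 F [-0.3  0.8 -1.4]
turn 0.003 delta before turn (np.float64(5.5), np.float64(99.4), np.float64(3.2)) after turn (np.float64(5.5), np.float64(99.4), np.float64(3.2))
```

View pics/w6.png

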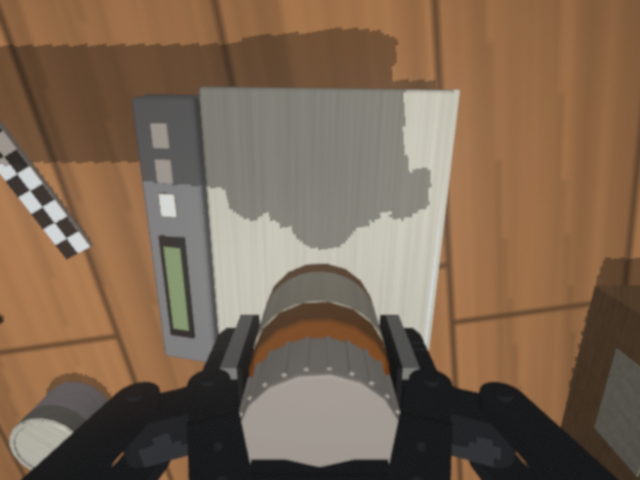

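```bash
python3 - <<'E'
from h import *; import pickle
i=pickle.load(open("w6.pkl","rb"))
A=ray(i,(88,201),60)[:2];B=ray(i,(90,459),60)[:2];print(A,B,np.linalg.norm(A-B))
d=(B-A)/np.linalg.norm(B-A); n=np.array([d[1],-d[0]]); print(np.arctan2(d[1],d[0]),(A+B)/2+104*n)
for p in [(660,-184),(664,-185)]: pass
print([proj(i,(663.8+80*sx*np.cos(.158)+sy*104*np.sin(.158),-184.9-sx*80*np.sin(.158)+sy*104*np.cos(.158),60)) for sx in(-1,1) for sy in (-1,1)])
E
```

```text
[604.9092495  -72.87173491] [760.40139035 -98.21002676] 157.5431207683958
-0.1615356056153619 [ 665.92858289 -188.18695367]
[(np.float64(371.829651679478), np.float64(220.2864200956756)), (np.float64(83.30720233291395), np.float64(193.65508664097672)), (np.float64(372.4111202932568), np.float64(425.5458290279066)), (np.float64(84.35082162403418), np.float64(456.73523666822547))]
```

{"name": "send_rows", "arguments": {"deltas": [[3.5, 20, 2.3, 0.003, 0.7], [3.4, 20, 2.3, 0, 0.7], [0, 20, 0, 0, 0.7], [0, 14, 0, 0, 0.7], [0, 8, 0, 0, 0.7], [0, 4, 0, 0, 0.7], [0, 0, 0, 0, 0.7], [0, 0, 0, 0, 0.7]]}}

```text
clock: 22.4
ee_pos: [665.5, -187.7, 94.1]
tcp_rot: [-1.569, -0.0, -1.732]
ft_force: [0.6, 0.4, -1.6]
finger_gap: 0.554
```

```bash
python3 - <<'E'
from h import *
rem(665,-186.5,80,-1.729)
E
```

```text
now [ 665.5 -187.7   94.1] [-1.569 -0.    -1.732] t 22.4 gap 0.554 F [ 0.6  0.4 -1.6]
turn -0.003 delta before turn (np.float64(-1.2), np.float64(14.1), np.float64(-0.7)) after turn (np.float64(-1.2), np.float64(14.1), np.float64(-0.7))
```

Now gently.

{"name": "send_rows", "arguments": {"deltas": [[-1, 4, -0.5, 0, 0.7], [0, 4, 0, 0, 0.7], [0, 2, 0, 0, 0.7], [0, 1, 0, 0, 0.7], [0, 0.8, 0, 0, 0.7], [0, 0.6, 0, 0, 0.7], [0, 0, 0, 0, 0.7], [0, 0, 0, 0, 0.7]]}}

```text
clock: 23.4
ee_pos: [664.7, -186.7, 81.0]
tcp_rot: [-1.571, -0.0, -1.732]
ft_force: [-0.0, 0.1, -1.8]
finger_gap: 0.555
```

{"name": "send_rows", "arguments": {"deltas": [[0, 0.4, 0, 0, 0.7], [0, 0.4, 0, 0, 0.7], [0, 0, 0, 0, 0.7]]}}

```text
clock: 23.78
ee_pos: [664.6, -186.6, 80.0]
tcp_rot: [-1.571, -0.0, -1.732]
ft_force: [-0.4, 0.2, -2.0]
finger_gap: 0.556
```

{"name": "send_rows", "arguments": {"deltas": [[0, 0.3, 0, 0, 0.7], [0, 0.3, 0, 0, 0.7], [0, 0, 0, 0, 0.7]]}}

```text
clock: 24.15
ee_pos: [664.6, -186.6, 79.6]
tcp_rot: [-1.571, -0.0, -1.732]
ft_force: [-0.6, 0.4, -1.8]
finger_gap: 0.552
```

{"name": "send_rows", "arguments": {"deltas": [[0, 0.3, 0, 0, 0.7], [0, 0.2, 0, 0, 0.7], [0, 0, 0, 0, 0.7]]}}

```text
clock: 24.52
ee_pos: [664.6, -186.6, 79.6]
tcp_rot: [-1.571, -0.0, -1.732]
ft_force: [-2.2, 0.6, 3.7]
finger_gap: 0.554
```

{"name": "send_rows", "arguments": {"deltas": [[0, 0, 0, 0, 0.4], [0, 0, 0, 0, 0.3], [0, 0, 0, 0, 0.2], [0, 0, 0, 0, 0], [0, 0, 0, 0, 0], [0, -10, 0, 0, 0], [0, -25, 0, 0, 0], [0, -35, 0, 0, 0], [0, -40, 0, 0, 0], [0, -40, 0, 0, 0], [23, 0, -30, 0, 0], [23, 0, -30, 0, 0], [23, 0, -30, 0, 0], [23, 0, -30, 0, 0], [23, 0, -30, 0, 0], [23, 0, -30, 0, 0], [23, 0, -30, 0, 0], [23, 0, -30, 0, 0], [0, 0, 0, 0, 0], [0, 0, 0, 0, 0]]}}

```text
clock: 27.02
ee_pos: [399.0, -329.4, 229.8]
tcp_rot: [-1.569, -0.0, -1.731]
ft_force: [0.8, -0.2, -0.3]
finger_gap: 1.002
```

```bash
python3 - <<'E'
from h import *
rem(396.6,-331.5,12,-1.732)
i=camera_info("wrist")
im=get_image("wrist"); cv2.imwrite("pics/w7.png",im[:,:,::-1])
for r in mark_of("wrist","tin")[:3]: print(r,ray(i,r["point"],0))
print(proj(i,(396.6,-331.5,52)))
im=get_image("top"); cv2.imwrite("pics/t3.png",im[:,:,::-1])
E
```

```text
now [ 399.  -329.4  229.8] [-1.569 -0.    -1.731] t 27.02 gap 1.002 F [ 0.8 -0.2 -0.3]
turn 0.001 delta before turn (np.float64(2.5), np.float64(217.8), np.float64(-2.0)) after turn (np.float64(2.5), np.float64(217.8), np.float64(-2.0))
{'point': [208.5, 317.7], 'conf': 0.63} [ 397.00261393 -334.68637428    0.        ]
(np.float64(219.5360814574681), np.float64(316.50587430051945))
```

View pics/w7.png

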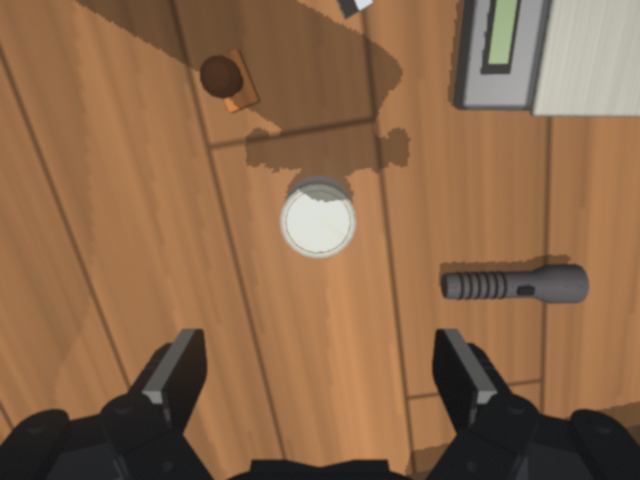

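View pics/t3.png

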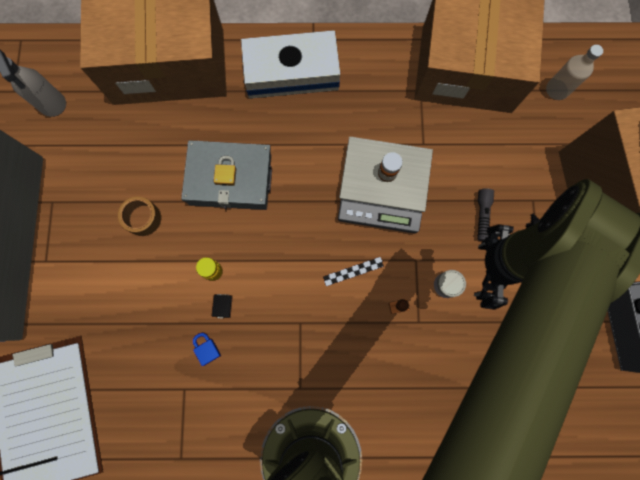

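Tin's lid at (318,220) in the wrist view as predicted; top view shows padlock and jar in the middle of lid and platform. Descending on the tin.

{"name": "send_rows", "arguments": {"deltas": [[2.7, 30, -1.3, 0, 0], [0, 30, 0, 0, 0], [0, 30, 0, 0, 0], [0, 30, 0, 0, 0], [0, 30, 0, 0, 0], [0, 30, 0, 0, 0], [0, 20, 0, 0, 0], [0, 12, 0, 0, 0], [0, 8, 0, 0, 0], [0, 3, 0, 0, 0], [0, 0, 0, 0, 0]], "squeeze": 30}}

```text
clock: 28.55
ee_pos: [396.8, -332.4, 6.4]
tcp_rot: [-1.57, -0.0, -1.732]
ft_force: [-0.6, -0.1, -0.9]
finger_gap: 1.001
```

{"name": "send_rows", "arguments": {"deltas": [[0, 0, 0, 0, 0.15], [0, 0, 0, 0, 0.25], [0, 0, 0, 0, 0.4], [0, 0, 0, 0, 0.5], [0, 0, 0, 0, 0.5], [0, 0, 0, 0, 0.5]]}}

```text
clock: 29.3
ee_pos: [397.1, -332.7, 6.8]
tcp_rot: [-1.57, -0.001, -1.732]
ft_force: [-0.4, 1.2, 6.0]
finger_gap: 0.746
```

```bash
python3 - <<'E'
from h import *
rem(396.6,-331.5,12,-1.732)
box=np.array([668.5,203.6]);yb=-.056; sc=np.array([665,-186.5]);ys=-.158
d=np.array([np.sin(yb),-np.cos(yb)])  # box -y
e=box+100*d  # middle of the side
# scale's +y side line: sc + 104*(-sin,cos)ys
n=np.array([-np.sin(ys),np.cos(ys)]); g=((sc+104*n-e)@n)/(d@n); print("gap",g,"mid",e+d*g/2)
m=e+d*g/2; rem(m[0],m[1],150,-1.67)
E
```

```text
now [ 397.1 -332.7    6.8] [-1.570e+00 -1.000e-03 -1.732e+00] t 29.3 gap 0.746 F [-0.4  1.2  6. ]
turn 0.0 delta before turn (np.float64(-1.1), np.float64(-5.2), np.float64(-0.7)) after turn (np.float64(-1.1), np.float64(-5.2), np.float64(-0.7))
gap 183.26385648027735 mid [657.77422008  12.26847211]
now [ 397.1 -332.7    6.8] [-1.570e+00 -1.000e-03 -1.732e+00] t 29.3 gap 0.746 F [-0.4  1.2  6. ]
turn -0.062 delta before turn (np.float64(-382.3), np.float64(-143.2), np.float64(202.0)) after turn (np.float64(-369.1), np.float64(-143.2), np.float64(225.2))
```

{"name": "send_rows", "arguments": {"deltas": [[0, -8, 0, 0, 0.5], [0, -25, 0, 0, 0.5], [0, -35, 0, 0, 0.5], [0, -40, 0, 0, 0.5], [0, -35, 0, -0.062, 0.5], [-34, 0, 20.5, 0, 0.5], [-34, 0, 20.5, 0, 0.5], [-34, 0, 20.5, 0, 0.5], [-34, 0, 20.5, 0, 0.5], [-34, 0, 20.5, 0, 0.5], [-34, 0, 20.5, 0, 0.5], [-34, 0, 20.5, 0, 0.5], [-34, 0, 20.5, 0, 0.5], [-34, 0, 20.5, 0, 0.5], [-34, 0, 20.5, 0, 0.5], [-19, 0, 13, 0, 0.5], [-10, 0, 7, 0, 0.5], [0, 0, 0, 0, 0.5], [0, 0, 0, 0, 0.5]]}}

```text
clock: 31.68
ee_pos: [656.3, 11.1, 148.8]
tcp_rot: [-1.572, -0.001, -1.671]
ft_force: [-0.2, -0.2, -1.0]
finger_gap: 0.746
```

```bash
python3 - <<'E'
from h import *
rem(657.8,12.3,7,-1.67)
i=camera_info("wrist")
im=get_image("wrist"); cv2.imwrite("pics/w8.png",im[:,:,::-1])
E
```

```text
now [656.3  11.1 148.8] [-1.572e+00 -1.000e-03 -1.671e+00] t 31.68 gap 0.746 F [-0.2 -0.2 -1. ]
turn -0.001 delta before turn (np.float64(-1.4), np.float64(141.8), np.float64(1.3)) after turn (np.float64(-1.4), np.float64(141.8), np.float64(1.3))
```

View pics/w8.png

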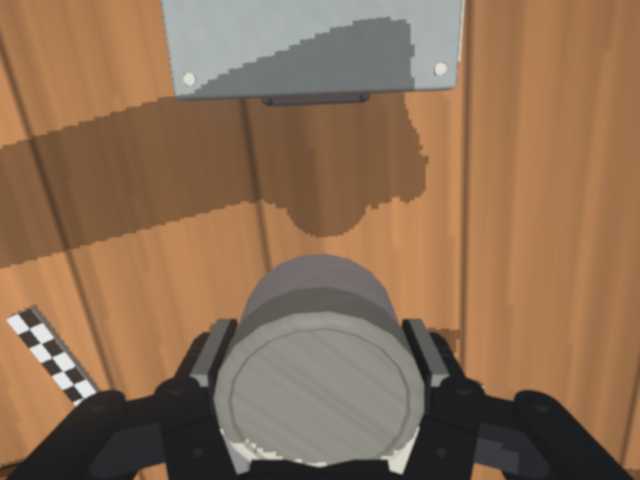

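Tin in grip centred on col 320; box side midpoint at col 317 — lined up. Lowering.

{"name": "send_rows", "arguments": {"deltas": [[-1, 25, 1, 0, 0.5], [0, 25, 0, 0, 0.5], [0, 25, 0, 0, 0.5], [0, 25, 0, 0, 0.5], [0, 18, 0, 0, 0.5], [0, 12, 0, 0, 0.5], [0, 5, 0, 0, 0.5], [0, 2, 0, 0, 0.5], [0, 1, 0, 0, 0.5], [0, 0, 0, 0, 0.5], [0, 0, 0, 0, 0.5]]}}

```text
clock: 33.1
ee_pos: [658.2, 13.7, 11.4]
tcp_rot: [-1.57, -0.0, -1.67]
ft_force: [0.4, -0.8, -1.2]
finger_gap: 0.744
```

{"name": "send_rows", "arguments": {"deltas": [[1.3, 2, 0, 0, 0.5], [0, 1, 0, 0, 0.5], [0, 0.7, 0, 0, 0.5], [0, 0.5, 0, 0, 0.5], [0, 0, 0, 0, 0.5], [0, 0, 0, 0, 0.5]]}}

```text
clock: 33.85
ee_pos: [657.9, 12.4, 6.9]
tcp_rot: [-1.571, -0.0, -1.67]
ft_force: [-1.3, -0.1, -0.2]
finger_gap: 0.745
```

{"name": "send_rows", "arguments": {"deltas": [[0, 0.4, 0, 0, 0.5], [0, 0.3, 0, 0, 0.5], [0, 0, 0, 0, 0.5]]}}

```text
clock: 34.22
ee_pos: [657.9, 12.4, 6.9]
tcp_rot: [-1.571, -0.0, -1.67]
ft_force: [-2.7, -0.7, 6.4]
finger_gap: 0.739
```

{"name": "send_rows", "arguments": {"deltas": [[0, 0, 0, 0, 0.25], [0, 0, 0, 0, 0.15], [0, 0, 0, 0, 0], [0, 0, 0, 0, 0], [0, -10, 0, 0, 0], [0, -25, 0, 0, 0], [0, -35, 0, 0, 0], [0, -40, 0, 0, 0], [0, -40, 0, 0, 0], [17.3, 0, -26.7, 0, 0], [17.3, 0, -26.7, 0, 0], [17.3, 0, -26.7, 0, 0], [17.3, 0, -26.7, 0, 0], [17.3, 0, -26.7, 0, 0], [17.3, 0, -26.7, 0, 0], [17.3, 0, -26.7, -0.15, 0], [17.3, 0, -26.7, -0.15, 0], [0, 0, 0, -0.138, 0], [0, 0, 0, 0, 0], [0, 0, 0, 0, 0]]}}

```text
clock: 36.72
ee_pos: [434.5, -107.9, 156.5]
tcp_rot: [-1.57, -0.0, -1.233]
ft_force: [0.5, 0.1, 0.4]
finger_gap: 1.0
```

```bash
python3 - <<'E'
from h import *
rem(431.5,-104.3,2,-1.232)
i=camera_info("wrist")
im=get_image("wrist"); cv2.imwrite("pics/w9.png",im[:,:,::-1])
c=np.array([431.5,-104.3]); 
L=np.array([np.cos(1.909),np.sin(1.909)]);W=np.array([np.cos(.338),np.sin(.338)])
print(proj(i,(*c,6)),[np.round(proj(i,(*(c+a*75*L+b*12.5*W),6))) for a in(-1,1) for b in(-1,1)])
import pickle; pickle.dump(i,open("w9.pkl","wb"))
E
```

```text
now [ 434.5 -107.9  156.5] [-1.57  -0.    -1.233] t 36.73 gap 1.0 F [0.5 0.1 0.4]
turn -0.001 delta before turn (np.float64(-4.4), np.float64(154.5), np.float64(-1.7)) after turn (np.float64(-4.4), np.float64(154.5), np.float64(-1.7))
(np.float64(220.26122612903703), np.float64(317.9183282497845)) [array([309., 303.]), array([309., 333.]), array([116., 300.]), array([116., 336.])]
```

View pics/w9.png

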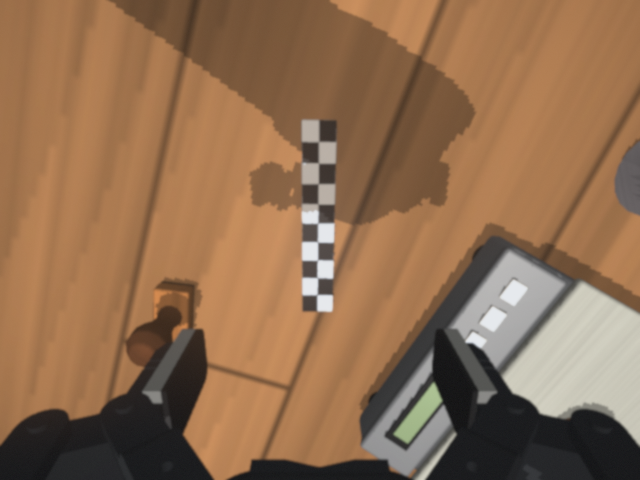

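Bar in the wrist view spans (319,120)–(318,311), square to the jaws, within 3 px of prediction; the stamp (165,320) is clear of the fingers.

{"name": "send_rows", "arguments": {"deltas": [[-2.4, 25, -1.3, 0, 0], [0, 25, 0, 0, 0], [0, 25, 0, 0, 0], [0, 25, 0, 0, 0.3], [0, 20, 0, 0, 0.5], [0, 15, 0, 0, 0.6], [0, 8, 0, 0, 0.6], [0, 5, 0, 0, 0.6], [0, 2, 0, 0, 0.6], [0, 0, 0, 0, 0.6], [0, 0, 0, 0, 0.6]], "squeeze": 40}}

```text
clock: 38.15
ee_pos: [432.5, -106.7, 6.5]
tcp_rot: [-1.57, -0.001, -1.232]
ft_force: [-1.2, 1.3, -0.8]
finger_gap: 0.401
```

```bash
python3 - <<'E'
from h import *
rem(431.9,-106,2,-1.233)
im=get_image("wrist"); cv2.imwrite("pics/w10.png",im[:,:,::-1])
E
```

```text
now [ 432.5 -106.7    6.5] [-1.570e+00 -1.000e-03 -1.232e+00] t 38.15 gap 0.401 F [-1.2  1.3 -0.8]
turn 0.001 delta before turn (np.float64(-0.8), np.float64(4.5), np.float64(-0.3)) after turn (np.float64(-0.8), np.float64(4.5), np.float64(-0.3))
```

View pics/w10.png

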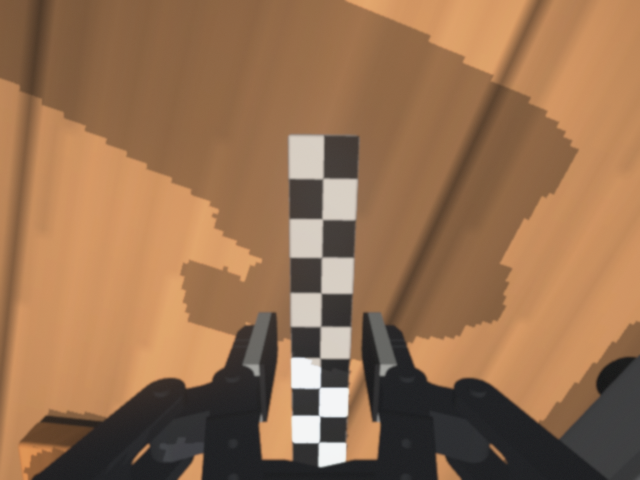

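{"name": "send_rows", "arguments": {"deltas": [[0, 2, 0, 0, 0.6], [0, 1.5, 0, 0, 0.6], [0, 1, 0, 0, 0.6], [0, 0, 0, 0, 0.6], [0, 0, 0, 0, 0.6]]}}

```text
clock: 38.83
ee_pos: [432.1, -106.5, 1.6]
tcp_rot: [-1.571, -0.0, -1.232]
ft_force: [0.4, 1.0, -0.5]
finger_gap: 0.397
```

{"name": "send_rows", "arguments": {"deltas": [[0, 1, 0, 0, 0.6], [0, 0.5, 0, 0, 0.6], [0, 0, 0, 0, 0.6], [0, 0, 0, 0, 0.6]]}}

```text
clock: 39.33
ee_pos: [432.1, -106.5, 0.1]
tcp_rot: [-1.571, -0.0, -1.232]
ft_force: [-0.9, 0.4, -0.4]
finger_gap: 0.4
```

{"name": "send_rows", "arguments": {"deltas": [[0, 0, 0, 0, 0.65], [0, 0, 0, 0, 0.7], [0, 0, 0, 0, 0.75], [0, 0, 0, 0, 0.85], [0, 0, 0, 0, 0.85], [0, 0, 0, 0, 0.85]]}}

```text
clock: 40.08
ee_pos: [432.4, -106.6, 0.4]
tcp_rot: [-1.571, -0.0, -1.232]
ft_force: [0.1, -0.3, 5.2]
finger_gap: 0.278
```

```bash
python3 - <<'E'
from h import *
rem(541.2,210.7,60,-1.627)
im=get_image("wrist"); cv2.imwrite("pics/w11.png",im[:,:,::-1])
E
```

```text
now [ 4.324e+02 -1.066e+02  4.000e-01] [-1.571 -0.    -1.232] t 40.08 gap 0.278 F [ 0.1 -0.3  5.2]
turn 0.395 delta before turn (np.float64(-263.0), np.float64(-59.6), np.float64(208.2)) after turn (np.float64(-322.9), np.float64(-59.6), np.float64(90.8))
```

View pics/w11.png

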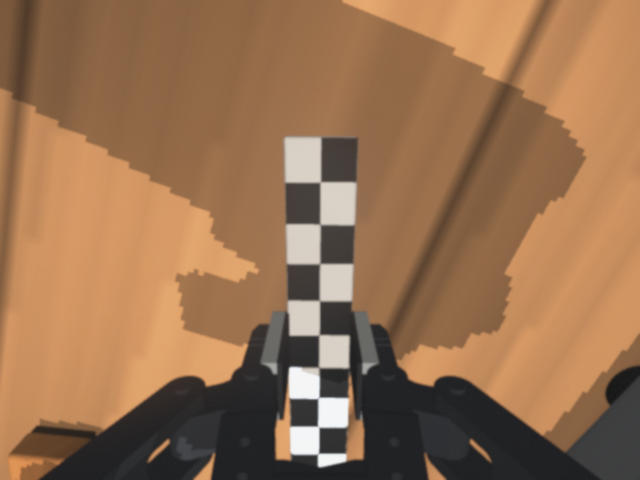

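{"name": "send_rows", "arguments": {"deltas": [[0, -5, 0, 0, 0.85], [0, -15, 0, 0, 0.85], [0, -30, 0, 0, 0.85], [0, -40, 0, 0.13, 0.85], [0, -30, 0, 0.13, 0.85], [0, 0, 0, 0.135, 0.85], [-32, 0, 9, 0, 0.85], [-32, 0, 9, 0, 0.85], [-32, 0, 9, 0, 0.85], [-32, 0, 9, 0, 0.85], [-32, 0, 9, 0, 0.85], [-32, 0, 9, 0, 0.85], [-32, 0, 9, 0, 0.85], [-32, 0, 9, 0, 0.85], [-32, 0, 9, 0, 0.85], [-20, 0, 6, 0, 0.85], [-15, 0, 4, 0, 0.85], [0, 0, 0, 0, 0.85], [0, 0, 0, 0, 0.85]]}}

```text
clock: 42.5
ee_pos: [540.9, 209.7, 120.0]
tcp_rot: [-1.571, -0.001, -1.628]
ft_force: [-0.0, -0.9, -1.0]
finger_gap: 0.278
```

```bash
python3 - <<'E'
from h import *
rem(541.2,210.7,1,-1.627)
i=camera_info("wrist")
im=get_image("wrist"); cv2.imwrite("pics/w12.png",im[:,:,::-1])
import pickle; pickle.dump(i,open("w12.pkl","wb"))
E
```

```text
now [540.9 209.7 120. ] [-1.571e+00 -1.000e-03 -1.628e+00] t 42.5 gap 0.278 F [-0.  -0.9 -1. ]
turn -0.001 delta before turn (np.float64(-1.0), np.float64(119.0), np.float64(0.2)) after turn (np.float64(-1.0), np.float64(119.0), np.float64(0.2))
```

View pics/w12.png

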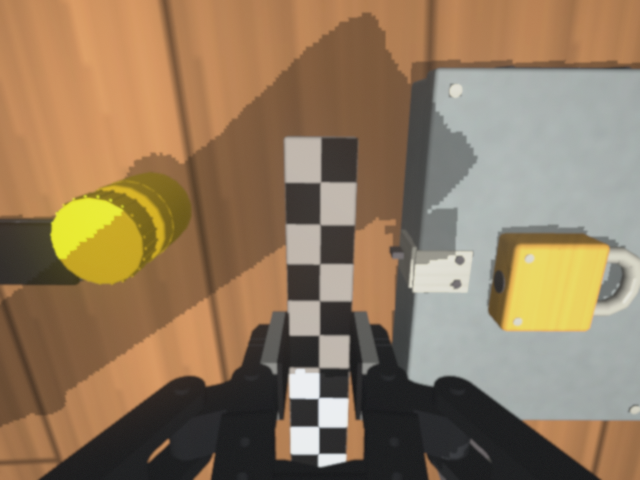

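```bash
python3 - <<'E'
from h import *; import pickle
i=pickle.load(open("w12.pkl","rb"))
y=-.056; X=np.array([np.cos(y),np.sin(y)]);Y=np.array([-X[1],X[0]])
for z in (119.5+6,):
    E1=ray(i,(137,285),z)[:2];E2=ray(i,(137,357),z)[:2]; m=(E1+E2)/2
    print(E1,E2,np.linalg.norm(E1-E2),"bar centre",m-75*Y, m-75*Y-np.array([540.9,209.7]))
# lid corners: front-left
F=ray(i,(70,437),62)[:2]; G=ray(i,(420,412),62)[:2]; print("lid front corners",F,G,"box centre est",(F+G)/2+75*X,np.linalg.norm(F-G),np.arctan2(F[0]-G[0],F[1]-G[1]))
# bar edges direction at its height
a=ray(i,(137,285),125.5);b=ray(i,(360,290),125.5);print("bar dir",np.arctan2(-(a-b)[0],(a-b)[1]))
E
```

```text
[533.55067839 285.28915314] [557.40725874 283.94141474] 23.894619155693626 bar centre [541.28116342 209.73285321] [0.38116342 0.03285321]
lid front corners [600.52292651 307.29749994] [593.09811377 106.42708384] box centre est [671.69295087 202.66448675] 201.00759167223208 0.03694637667422036
bar dir -0.061490062476258815
```

{"name": "send_rows", "arguments": {"deltas": [[-0.6, 20, 1, 0, 0.85], [0, 25, 0, 0, 0.85], [0, 25, 0, 0, 0.85], [0, 20, 0, 0, 0.85], [0, 12, 0, 0, 0.85], [0, 7, 0, 0, 0.85], [0, 3, 0, 0, 0.85], [0, 2, 0, 0, 0.85], [0, 0, 0, 0, 0.85], [0, 0, 0, 0, 0.85]]}}

```text
clock: 43.8
ee_pos: [542.4, 211.5, 6.5]
tcp_rot: [-1.57, 0.0, -1.627]
ft_force: [-0.3, -0.7, -0.5]
finger_gap: 0.276
```

```bash
python3 - <<'E'
from h import *
rem(542,210.3,0.5,-1.625)
E
```

```text
now [542.4 211.5   6.5] [-1.57   0.    -1.627] t 43.8 gap 0.276 F [-0.3 -0.7 -0.5]
turn -0.002 delta before turn (np.float64(1.2), np.float64(6.0), np.float64(-0.3)) after turn (np.float64(1.2), np.float64(6.0), np.float64(-0.3))
```

{"name": "send_rows", "arguments": {"deltas": [[1.2, 2, -0.3, 0, 0.85], [0, 2, 0, 0, 0.85], [0, 1, 0, 0, 0.85], [0, 0.6, 0, 0, 0.85], [0, 0, 0, 0, 0.85], [0, 0, 0, 0, 0.85]]}}

```text
clock: 44.55
ee_pos: [541.7, 210.3, 0.4]
tcp_rot: [-1.571, -0.0, -1.627]
ft_force: [0.1, 0.9, -0.6]
finger_gap: 0.273
```

{"name": "send_rows", "arguments": {"deltas": [[0, 0.4, 0, 0, 0.85], [0, 0.3, 0, 0, 0.85], [0, 0, 0, 0, 0.85]]}}

```text
clock: 44.92
ee_pos: [541.7, 210.3, 0.4]
tcp_rot: [-1.571, -0.0, -1.627]
ft_force: [-1.8, -1.0, 5.7]
finger_gap: 0.275
```

{"name": "send_rows", "arguments": {"deltas": [[0, 0, 0, 0, 0.7], [0, 0, 0, 0, 0.6], [0, 0, 0, 0, 0.55], [0, 0, 0, 0, 0.55], [0, -8, 0, 0, 0.55], [0, -20, 0, 0, 0.55], [0, -35, 0, 0, 0.55], [0, -40, 0, 0, 0.4], [0, -40, 0, 0, 0.2], [0, -40, 0, 0, 0], [0, -40, 0, 0, 0], [0, 0, 0, 0, 0], [0, 0, 0, 0, 0]]}}

```text
clock: 46.55
ee_pos: [541.8, 210.1, 223.3]
tcp_rot: [-1.57, -0.0, -1.627]
ft_force: [-0.2, -0.7, -0.7]
finger_gap: 0.999
```

```bash
python3 - <<'E'
from h import *
i=camera_info("wrist")
im=get_image("wrist"); cv2.imwrite("pics/w13.png",im[:,:,::-1])
rem(430,-520,225,-1.627)
import pickle; pickle.dump(i,open("w13.pkl","wb"))
E
```

```text
now [541.4 209.9 222.5] [-1.571e+00 -1.000e-03 -1.627e+00] t 46.6 gap 1.0 F [ 0.9 -0.   0.2]
turn -0.0 delta before turn (np.float64(735.0), np.float64(-2.5), np.float64(-70.3)) after turn (np.float64(735.0), np.float64(-2.5), np.float64(-70.3))
```

View pics/w13.png

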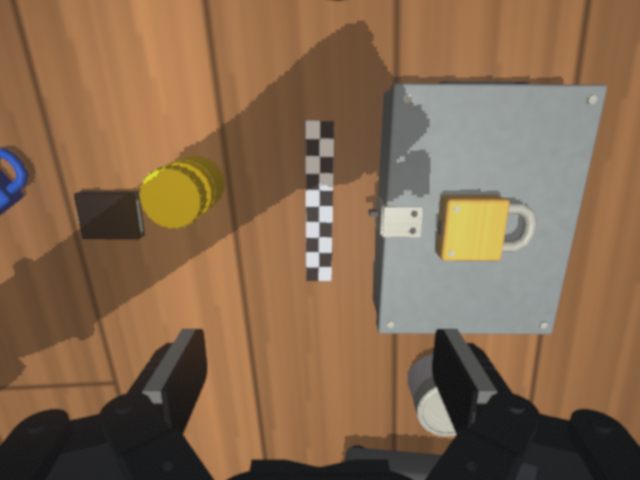

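Bar lies at (306–334, 121–281), lid corners (394,84),(606,87),(552,333),(379,333), padlock body (443,199)–(508,261).

```bash
python3 - <<'E'
from h import *; import pickle
i=pickle.load(open("w13.pkl","rb"))
L=np.array([ray(i,(r,c),62)[:2] for c,r in [(394,84),(606,87),(552,333),(379,333)]])
B=np.array([ray(i,(r,c),6)[:2] for c,r in [(306,121),(334,121),(332,281),(306,280)]])
P=np.array([ray(i,(r,c),84)[:2] for c,r in [(443,199),(508,198),(503,261),(441,259)]])
c=L.mean(0);print(c,B.mean(0))
dy=((L[0]+L[1])-(L[2]+L[3]));dx=((L[1]+L[2])-(L[0]+L[3]));print("box yaw",np.arctan2(-dy[0],dy[1]),np.arctan2(dx[1],dx[0]),np.linalg.norm(dy)/2,np.linalg.norm(dx)/2)
by=((B[0]+B[1])-(B[2]+B[3]));print("bar yaw",np.arctan2(-by[0],by[1]))
y=-.055;X=np.array([np.cos(y),np.sin(y)]);Y=np.array([-X[1],X[0]])
for n,p in (("bar",B.mean(0)),("pad",P.mean(0)+13*X)): print(n,(p-c)@X,(p-c)@Y)
E
```

```text
[669.28873254 202.75648562] [542.11783865 209.82606903]
box yaw -0.05737370923722168 -0.0626484400350758 199.90360173950268 150.53688733802315
bar yaw -0.06158102459491963
bar -127.36722748368426 0.0680200014475732
pad -0.865489364619453 0.0648035575981977
```

{"name": "send_rows", "arguments": {"deltas": [[45, 0, -4.5, 0, 0], [45, 0, -4.5, 0, 0], [45, 0, -4.5, 0, 0], [45, 0, -4.5, 0, 0], [45, 0, -4.5, 0, 0], [45, 0, -4.5, 0, 0], [45, 0, -4.5, 0, 0], [45, 0, -4.5, 0, 0], [45, 0, -4.5, 0, 0], [45, 0, -4.5, 0, 0], [45, 0, -4.5, 0, 0], [45, 0, -4.5, 0, 0], [45, 0, -4.5, 0, 0], [45, 0, -4.5, 0, 0], [45, 0, -4.5, 0, 0], [45, 0, -4.5, 0, 0], [0, 0, 0, 0, 0], [0, 0, 0, 0, 0]]}}

```text
clock: 48.85
ee_pos: [429.5, -503.5, 221.4]
tcp_rot: [-1.572, 0.003, -1.626]
ft_force: [0.5, -0.3, 0.3]
finger_gap: 1.005
```

```bash
python3 - <<'E'
from h import *
for c in ["top","side"]:
    im=get_image(c); cv2.imwrite(f"pics/{c}9.png",im[:,:,::-1])
rem(430,-520,225,-1.627)
E
```

```text
now [ 430.3 -502.9  222.3] [-1.571e+00  1.000e-03 -1.625e+00] t 48.95 gap 1.003 F [-0.2  0.7 -0.1]
turn 0.002 delta before turn (np.float64(17.1), np.float64(-2.7), np.float64(0.6)) after turn (np.float64(17.1), np.float64(-2.7), np.float64(0.6))
```

View pics/top9.png

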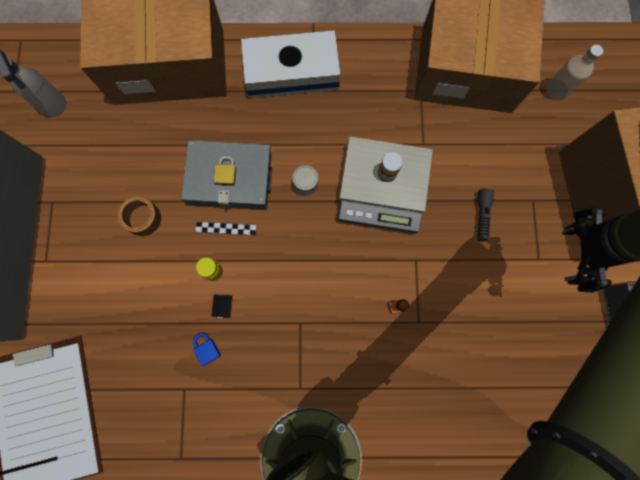

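View pics/side9.png

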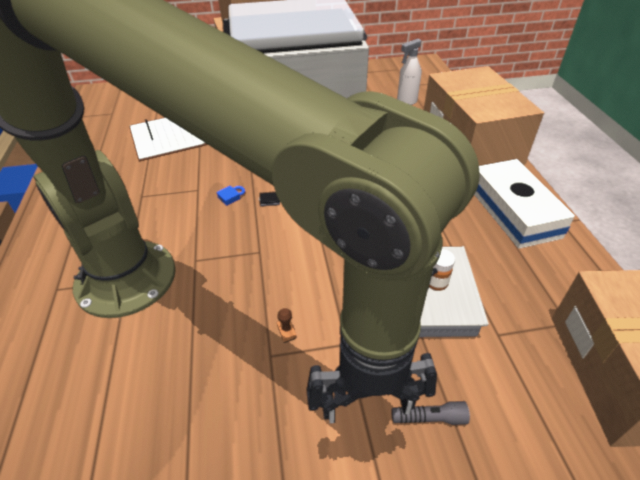

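```bash
python3 - <<'E'
from h import *
i=camera_info("top")
im=cv2.imread("pics/top9.png"); im0=cv2.imread("pics/top0.png"); h=cv2.cvtColor(im,cv2.COLOR_BGR2HSV)
def circ(r,z,seed):
    roi=np.zeros(im.shape[:2],bool);roi[r[0]:r[1],r[2]:r[3]]=1
    m=((h[...,1]<60)&(h[...,2]>90)&roi).astype(np.uint8);n,l,s,c=cv2.connectedComponentsWithStats(m);k=l[seed]
    W=np.array([ray(i,p,z)[:2] for p in np.argwhere(l==k)]).astype(np.float32);return cv2.minEnclosingCircle(W),s[k]
print("tin",circ((160,200,288,325),52,(178,305)))
a=cv2.resize(im[130:240,290:440],None,fx=5,fy=5,interpolation=cv2.INTER_CUBIC);cv2.imwrite("pics/c9.png",a)
for n,(r,c) in dict(tape=(215,138),torch=(215,485),stamp=(307,399),ink=(306,222),yellow=(268,207),blue=(348,205)).items():
    t=im0[r-20:r+20,c-15:c+15]; w=im[r-28:r+28,c-23:c+23]; R=cv2.matchTemplate(w,t,cv2.TM_CCOEFF_NORMED); print(n,cv2.minMaxLoc(R)[1::2],"expect (8,8)")
E
```

```text
tin (((656.1055297851562, 13.241255760192871), 31.518081665039062), array([293, 166,  25,  24, 494], dtype=int32))
tape (0.9994692206382751, (8, 8)) expect (8,8)
torch (0.9992731809616089, (8, 8)) expect (8,8)
stamp (0.8059642314910889, (8, 8)) expect (8,8)
ink (0.9996286034584045, (8, 8)) expect (8,8)
yellow (0.9996397495269775, (8, 8)) expect (8,8)
blue (0.9997898936271667, (8, 8)) expect (8,8)
```

View pics/c9.png

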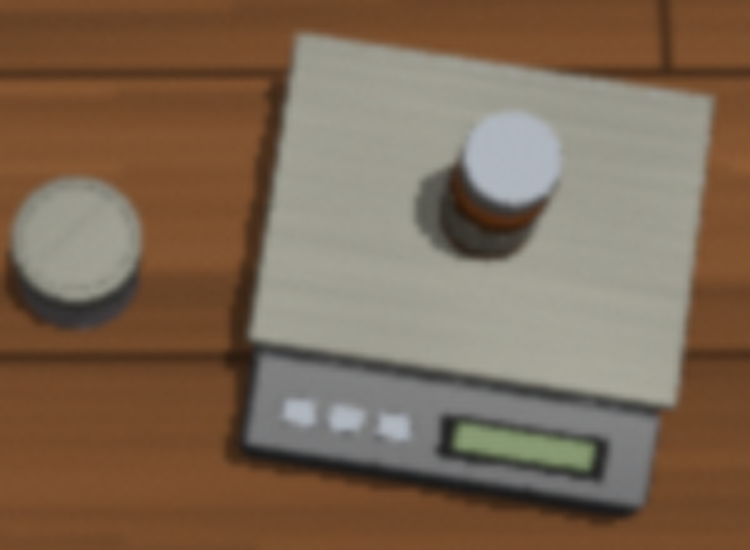

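```bash
python3 - <<'E'
from h import *
i=camera_info("top")
print(ray(i,(161.7,392.2),138), ray(i,(182.2,385),60))
C=np.array([ray(i,(130+y/5-.4,290+x/5-.4),60)[:2] for x,y in [(297,34),(714,96),(675,407),(250,342)]]);print(C.mean(0))
a=np.hstack([cv2.resize(cv2.imread(f"pics/top{k}.png")[285:330,375:420],None,fx=8,fy=8) for k in (0,9)]);cv2.imwrite("pics/st.png",a)
E
```

```text
[ 662.2417124 -185.7036317  138.       ] [ 640.75435678 -180.69620773   60.        ]
[ 663.85348454 -184.71837305]
```

View pics/st.png

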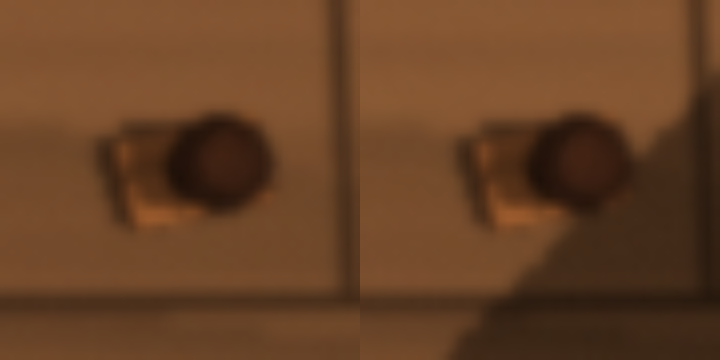

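The stamp hasn't moved (only a shadow changed), and the jar sits within about 2 mm of the platform's middle. Handing in.

```bash
python3 -c "
from cell import *
print(job_done())"
```

```text
the job is handed in; nothing more can be done
None
```

I placed all four things in the order asked and handed the job in at about 49 s on the robot's clock. `job_done` gives no verdict.

**Last checks**
- **Padlock:** it lies flat on the lid, about 1 mm from the middle. I took the brass one with the steel shackle.
- **Jar:** it stands on the scale about 2 mm from the platform's middle. I lowered it in steps of 0.4 mm or less at the end, and contact force was about 5 N.
- **Tin:** it stands upright midway in the gap between box and scale, with about 60 mm clear on each side. It is about 2 mm off level with the middle of the box's side.
- **Bar:** it lies flat in front of the box, leaving a gap of about 40 mm. It is centred and parallel to the front to within about 0.01 rad.
- **Not to be shifted:** the tape, torch, ink pad, yellow jar and blue padlock match the first top picture to the pixel.

**Disagreements**
- **Stamp:** it matched the first picture less well (0.81) because the arm's shadow fell on that patch. An enlarged crop shows it has not moved.
- **Box position:** estimates of the box's centre differed by up to about 4 mm between views, so I worked from an average.
- **Side view:** the arm hid most of the side camera's final picture, so it added nothing for the padlock, tin or bar.

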